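# Snap the last bearing cover home

## Robot

A 7-joint arm with a two-finger parallel gripper is mounted at the origin on the work surface. World frame = base frame: x ahead of the robot, y to its left, z up, the work surface at z = 0. Lengths are in m, angles in rad, forces in N, time in s.
With the tool pointing down it reaches from about 0.425 to 0.875 m from the base axis. Payload 8.4 kg.
Tool frame: the origin (TCP) lies midway between the tips of the shut fingers; the grasp point (between the pads) lies 19 mm behind it; z points along the fingers, y is the line along which they close (so a half turn about z gives the same grasp; the last joint's range is limited). The gripper opens to 87 mm and grips with 3 to 60 N. Pads are 19 mm wide; open, the fingers measure 117 mm over their backs; the gripper's body (75 mm by 190 mm) begins 51 mm behind the grasp point.
Start: joints at [-1.217, 0.333, 0.04, 1.465, -0.013, 1.343, -0.059], TCP at [0.284, 0.584, 0.223] pointing down, gripper open.
Joint ranges: [-2.58, 2.58], [-0.38, 2.09], [-1.3, 1.39], [0.25, 2.4], [-1.5, 4.64], [0.08, 2.09], [-2.65, 2.65]. Speed limits (rad/s): [2.22, 2.22, 2.79, 2.79, 3.14, 3.14, 3.14].

## Interface

Orientations are given as a rotation vector (axis times angle).
In Python, from plant import robot, vision gives the robot as it stands.
- The arm moves only by the tool jog_arm, never from a script. Its arguments are lists of equal length, an entry for each row: "hand": the finger opening in cm, from 0 to 8.7; "translation": the shift along the tool's x, y, z in cm, a list of three; "angular": the turn, a rotation vector about the tool's x, y, z in degrees, a list of three. In form: {"hand": [hand, ...], "translation": [[tx, ty, tz], ...], "angular": [[wx, wy, wz], ...]}. A call has 1 to 5 rows; each row is the pose to reach, as a shift and turn from the pose commanded when the call began, along the tool's axes at that moment; what a row does not reach only later rows make up. A row lasts 1/12 s, in which the tool goes at most 41.7 mm and 7.16 degrees, less where a joint would pass 70% of its speed; a pose out of reach is approached as far as the arm can. A call with a gripper value outside its range is refused whole. The fingers move at their own pace and stop on an object; "force" is the grip in N (left out, the last holds). Time passes only in rows, so rows that repeat a pose let the fingers close. It gives the time, the measured TCP pose, the force, the opening and the grip force at its end, in the units of the state.
- robot.state(): the state, without advancing time (a new reading comes with each control period).
- vision.capture(name): name is "scene" or "top"; returns the picture (420x560x3 uint8, red, green, blue); there is no depth.
- vision.camera_params(name): a dict with "intrinsics" (3x3 intrinsics, pixels), "k1" (the pictures are not rectified: a ray, as slopes to the right and down, at radius r is drawn at 1 + k1 r^2 times it, then the intrinsics apply), "R" (3x3) and "t" (3): a world point X has camera coordinates R X + t. Camera axes: x right, y down, z forward; pixel columns grow to the right and rows downward; lengths in m; the calibration is good to about 2 mm. A picture is of the moment at which its call begins. camera_params takes no time and is no camera call.
- robot.job_done(): hands the job in; it is judged then, once.
The state is a dict: "time": time; "joints": joint angles; "qvel": joint speeds; "joint_efforts": joint torques, N m; "tcp_pos": TCP position; "eef_rot": TCP orientation; "wrist_force": force on the tool from outside, world axes, zero at the start; "torque": the same for the moment, N m; "finger_gap": finger opening in m; "grasp_force": force on a finger pad.
Only numpy, scipy, OpenCV 4.12 (cv2) and the standard library are available. Lean on these libraries where they do the work, as an engineer would, in place of code of your own. Each camera call takes 0.05 s, during which the arm holds its last target. There are 200 camera calls.

## Task

One of the three hubs on the nest plate still has its steel bearing cover standing loose and proud in its mouth. Take the wide seating tool from the wooden stand, set it squarely on that cover and press it straight down until it clicks home and stays down, slowly and without forcing it: the hub cracks if you push hard. Then put the tool back upright in the stand and leave everything else as it is.

Things in the scene. Friction and masses are not known exactly. Their poses are not given: they have to be found in the camera images.
- hub_open: the black plastic wheel hub whose cover is loose: a plain round tube 78 mm wide and 40 mm high with a 52 mm bore, held fast in one of the three nests of the aluminium plate (which one varies). Origin: centre of its underside, on its upright axis (z up); its rim is 40 mm above the origin. It cracks if the tool pushes on it or on the cover with more than 28 N even for an instant, so press slowly (6 mm/s).
- hub_mouth (a point): centre of the mouth of that hub's bore, level with its rim, 40 mm above its origin. On the way down the spring pushes back with 1 to 6 N. Then the barbs, 22.5 mm from the axis (a 40 mm wide tool passes between them), raise the push to 8 to 16 N in all; when they give way it falls to a few N, and 3 to 5 mm lower the cover stops dead on the bearing, with the barbs snapped over it.
- cover_top (a point): the loose steel bearing cover: a flat ring 50 mm wide, 20 mm hole, 3 mm thick. The point is the centre of its upper face. It starts level on a weak wave spring, 1.5 mm into the bore, upper face 41.5 mm above the hub's origin. Hidden below are the bearing and four snap barbs, at a depth that differs by hub: the stop is 8 to 21 mm lower. If it has not clicked, it springs back up when let go.
- driver_grip (a point): the wide seating tool: bare aluminium, 100 mm tall, about 0.22 kg: a flat round nose 40 mm wide and 14 mm high at the bottom, a plain round grip 26 mm wide above it (14 to 86 mm above the nose's face), a mushroom head 33 mm wide on top. The point is on its axis, 58 mm above the face of the nose; z points up along the tool. It starts upright in one of the two sockets (which one varies).
- socket_a (a point): one of the two sockets of the wooden tool stand, a block 85 x 180 x 22 mm fixed to the bench: a round recess 46 mm in diameter and 12 mm deep. The point is the centre of its floor, 10 mm above the bench.
- socket_b (a point): the other socket of the stand, alike, 86 mm from the first.
- narrow_driver: a narrow seating tool of the same kind, not for this job: nose 26 mm wide, grip 19 mm, 86 mm tall; upright in the other socket. Origin: centre of its flat face. Leave it.
- ring0: steel ring, 50 mm wide, 6 mm high, lying loose on the bench by the plate; origin: centre of its underside. Leave it.
- ring1: another such ring.
- ring2: another such ring.
- spare_hub: an empty black hub, 73 mm wide, 40 mm high, standing loose on the bench; origin: centre of its underside. Leave it.
- mallet: a rubber mallet 270 mm long lying on the bench beyond the stand; origin: under the middle of its length. Leave it.
- screwdriver: a screwdriver 200 mm long lying on the bench; origin: under its middle. Leave it.
- oil: a small white oil bottle, 48 mm wide, 110 mm tall; origin: centre of its underside. Leave it.
There are look-alikes about, which are no part of the job. What is shaped like the part that bears driver_grip but blue is not meant. There is more than one size of the part that bears socket_a; the job needs the smaller.

How it is judged:
On the way, in this order (a step that is already met when the one before it is completed fails the run):
1. the seating tool's nose presses on the cover, upright and central (contact force between driver and cover above 2 N and horizontal distance between driver_grip and hub_open below 0.008 m and angle between driver_grip's own z axis and vertical below 0.12 rad).
2. the cover stays down by itself, level, caught under all four barbs (z of cover_top in the frame of hub_open below 0.0355 m and angle between the z axis of cover_top and the z axis of hub_open, either way round below 0.05 rad and contact force between driver and cover below 0.1 N), for 0.3 s.
At the end, for the whole second after the job is handed in: the cover stays down by itself, caught under all four barbs (upper face at most 35.5 mm above the hub's underside, level within 0.05 rad, within 3 mm of the hub's axis), and the wide tool stands upright and still in a socket of the stand, on its floor, within 10 mm of its centre (z of cover_top in the frame of hub_open below 0.0355 m and angle between the z axis of cover_top and the z axis of hub_open, either way round below 0.05 rad and horizontal distance between cover_top and hub_open below 0.003 m and (horizontal distance between driver_grip and socket_a below 0.01 m or horizontal distance between driver_grip and socket_b below 0.01 m) and angle between driver_grip's own z axis and vertical below 0.1 rad and height (world z) of driver_grip below 0.073 m and linear speed of driver below 0.02 m/s); the robot touches nothing.
It fails at once if the cover or the hub is pushed with more than 28 N (contact force between driver and cover above 28 N or contact force between driver and hub_open above 28 N).
It fails at once if the cover is touched by the gripper or the arm instead of the tool (contact force between any of the fingers, the arm and cover above 0.5 N).
It fails at once if another thing on the bench is moved by more than 30 mm (distance of any of narrow_driver, ring0, ring1, ring2, spare_hub, mallet, screwdriver, oil from where it was at the start of the episode above 0.03 m).
It also fails if it takes over 51 s, if anything falls off the work surface, if the arm or the gripper's body presses on something with over 40 N, if the wrist force passes 120 N, or if a joint passes its speed limit or range.

## Working session

There is one attempt and no reset: what is moved stays moved. The work goes in short steps, Python scripts to look and compute and a tool call to move; the robot and the scene stay as the last step left them, time stands still between calls to the robot, and variables do not carry over. Pictures are saved under pics/ and viewed, at most 11 in all, crops included, and the job is handed in when it is done.

Besides the shell and the picture viewer there is one more tool, called after "Request:" by a JSON object that holds its "name" and its "arguments", one argument or row to a line. jog_arm: Moves the arm, as the interface text tells. Its arguments: {"type":"object","properties":{"hand":{"type":"array","items":{"type":"number"}},"translation":{"type":"array","items":{"type":"array","items":{"type":"number"}}},"angular":{"type":"array","items":{"type":"array","items":{"type":"number"}}},"force":{"type":"number"}},"required":["hand","translation","angular"]}

```bash
mkdir -p pics; cat > h.py <<'E'
import numpy as np, cv2
from plant import robot, vision
def snap(n,f):
    im=vision.capture(n); cv2.imwrite('pics/'+f,im[:,:,::-1]); return im
def ray(n,u,v):
    p=vision.camera_params(n);K=np.array(p['intrinsics']);k=p['k1']
    d=cv2.undistortPoints(np.array([[[u,v]]],float),K,np.array([k,0,0,0.]))[0,0]
    R=np.array(p['R']);t=np.array(p['t'])
    D=R.T@np.array([d[0],d[1],1]);return -R.T@t,D
def plane(n,u,v,z):
    o,D=ray(n,u,v);return o+D*(z-o[2])/D[2]
def tri(a,b):
    (o1,d1),(o2,d2)=ray(*a),ray(*b)
    s=np.linalg.lstsq(np.c_[d1,-d2],o2-o1,rcond=None)[0]
    p,q=o1+s[0]*d1,o2+s[1]*d2
    return (p+q)/2,np.linalg.norm(p-q)
def proj(n,X):
    p=vision.camera_params(n);R=np.array(p['R'])
    return cv2.projectPoints(np.array([X],float),cv2.Rodrigues(R)[0],np.array(p['t']),np.array(p['intrinsics']),np.array([p['k1'],0,0,0.]))[0].ravel()
E
python3 - <<'E'
from h import *
snap('scene','s1.png');snap('top','t1.png')
for n in('scene','top'):
    p=vision.camera_params(n);print(n,-np.array(p['R']).T@p['t'],p['intrinsics'],p['k1'])
print(robot.state())
E
```

```text
scene [1.29285118 0.59150588 0.67840422] [[420.26107507   0.         277.57506591]
 [  0.         420.26107507 207.0179077 ]
 [  0.           0.           1.        ]] -0.024269563740952613
top [0.41317816 0.08000782 1.13398244] [[480.33911622   0.         272.36019972]
 [  0.         480.33911622 210.64234751]
 [  0.           0.           1.        ]] -0.08653037055670083
{'time': 0.1, 'joints': array([-1.21719473,  0.33382682,  0.03985846,  1.46621486, -0.0134019 ,
        1.34330231, -0.05848884]), 'qvel': array([ 0.0007023 , -0.00014697, -0.00035267, -0.00347503, -0.00068197,
       -0.0005389 , -0.00185535]), 'joint_efforts': array([ 4.55007685e-03, -6.57820916e+01,  1.34060215e+00, -4.04715943e+01,
       -5.94615424e-02,  4.08557989e-02,  7.84938152e-05]), 'tcp_pos': array([0.28418835, 0.5840911 , 0.22174101]), 'eef_rot': array([-7.05130230e-01, -3.06118621e+00,  2.30182549e-03]), 'wrist_force': array([-0.30963197, -0.79216934, -0.91704166]), 'torque': array([ 0.06904586, -0.08393642, -0.01471039]), 'grasp_force': 0.0, 'finger_gap': 0.08732499384635758}
```

View pics/s1.png

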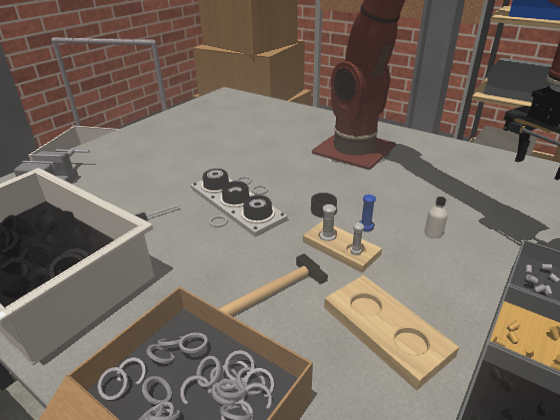

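View pics/t1.png

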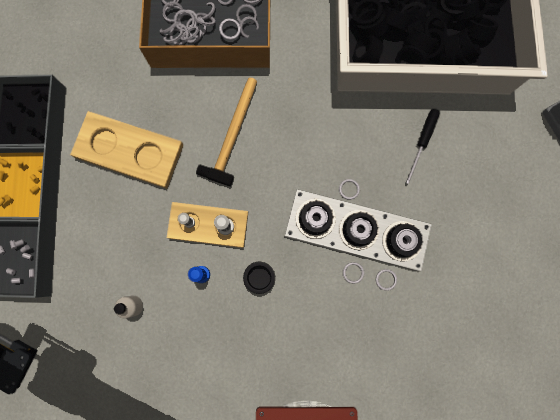

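The scene view shows the small stand with the wide tool at about (329,222) and the narrow tool at (357,238). The blue look-alike is at (368,212), and a larger empty stand is at (390,325). The hubs are at scene (215,180), (236,193) and (257,208), and at top (316,216), (360,229) and (405,239).

```bash
python3 - <<'E'
import cv2,numpy as np
s=cv2.imread('pics/s1.png');t=cv2.imread('pics/t1.png')
r=lambda a:cv2.resize(a,(400,300),interpolation=cv2.INTER_CUBIC)
a=np.vstack([np.hstack([r(s[160:235,190:290]),r(s[185:275,290:410])]),np.hstack([r(t[180:285,285:425+0]),r(t[195:260,160:247])])])
cv2.imwrite('pics/c1.png',a)
E
```

```text
(no output)
```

View pics/c1.png

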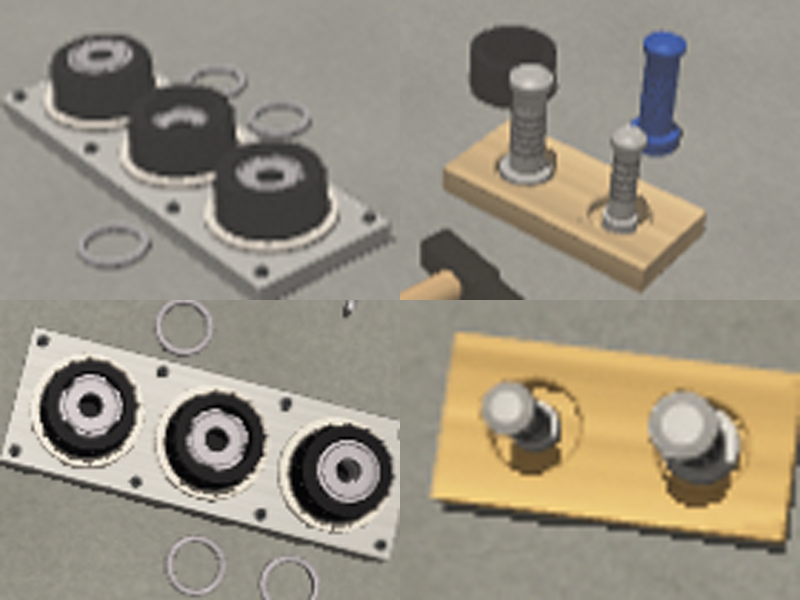

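The middle hub is clearly seated deep. The two outer ones need numbers, so I'll measure cover against rim in both views, along with the tool, sockets and hub axes.

```bash
python3 - <<'E'
from h import *
s=cv2.imread('pics/s1.png');t=cv2.imread('pics/t1.png')
def blob(im,c,r,th,F=4):
    x,y=c;a=cv2.cvtColor(im,6)[y-r:y+r,x-r:x+r];a=cv2.resize(a,None,fx=F,fy=F,interpolation=cv2.INTER_CUBIC)
    m=(a>th).astype('uint8')
    cs,h=cv2.findContours(m,cv2.RETR_CCOMP,cv2.CHAIN_APPROX_NONE)
    out=[]
    for k,q in enumerate(cs):
        if len(q)<20: continue
        e=cv2.fitEllipse(q);A=cv2.contourArea(q)/F/F
        bx=cv2.boundingRect(q)
        out.append((h[0][k][3]>=0,A,(e[0][0]+.5)/F-.5+x-r,(e[0][1]+.5)/F-.5+y-r,np.array(e[1])/F,np.array(bx)/F+[x-r,y-r,0,0]))
    return out
for nm,cs_,ct in(('near',(257,204),(316,216)),('mid',(236,189),(360,229)),('far',(215,176),(405,239))):
    for im,c,n in((s,cs_,'scene'),(t,ct,'top')):
        print(nm,n)
        for o in blob(im,c,13,100 if n=='top' else 95):print('  hole' if o[0] else '  out',*(np.round(v,1) for v in o[1:]))
    p=vision.camera_params('scene')
    for z in(.0,.04): print(z,plane('top',*ct,z))
for z,u,v in((.1,224,222),(.09,185.5,218)):print(plane('top',u,v,z))
# expected cover/rim projections: 50mm ring at z levels
E
```

```text
near scene
  out 112.9 257.1 202.8 [ 8.6 16.9] [249.  198.5  17.2   9.2]
  hole 17.2 257.0 203.5 [3.1 7.1] [254.  202.2   7.    3.5]
  out 101.5 260.6 193.6 [ 7.3 25.8] [248.8 191.   21.2   8.2]
near top
  out 351.8 316.3 216.6 [21.1 21.5] [305.5 206.   22.5  22.2]
  hole 58.0 316.3 216.4 [8.6 8.7] [312.  212.2   9.2   9. ]
  out 5.9 327.0 203.5 [2.2 4.7] [324.8 203.    4.2   2.8]
  out 8.9 304.4 203.9 [3.2 6. ] [303.  203.    5.5   4. ]
0.0 [ 0.55723302 -0.02593192  0.        ]
0.04 [ 0.55215164 -0.02219501  0.04      ]
mid scene
  out 44.7 234.8 188.9 [ 4.9 13.8] [228.2 186.8  13.5   5.5]
  out 127.2 240.0 179.7 [10.3 23.9] [228.  176.   21.   11.8]
mid top
  out 335.3 360.6 228.4 [20.4 21.2] [350.2 218.   21.8  22. ]
  hole 57.2 360.4 228.4 [8.3 8.8] [356.8 224.2   8.8   9. ]
  out 1.8 347.3 216.2 [1.4 2.1] [347.  216.    2.    1.8]
0.0 [ 0.52662364 -0.13064172  0.        ]
0.04 [ 0.52262197 -0.12321128  0.04      ]
far scene
  out 314.0 212.6 173.5 [23.4 30.3] [202. 163.  26.  26.]
  hole 10.6 214.7 173.3 [2.3 6. ] [212.2 172.5   6.    2.5]
far top
  out 371.8 406.5 239.5 [21.4 22.2] [395.8 229.   22.2  22. ]
  hole 58.0 406.4 239.2 [8.3 9. ] [402.5 235.2   9.2   8.8]
  out 5.2 416.2 226.5 [2.2 4.1] [414.2 226.    3.8   2.8]
  out 2.4 392.6 226.2 [1.4 3.1] [392.  226.    3.    1.8]
0.0 [ 0.5031286 -0.238238   0.       ]
0.04 [ 0.49995569 -0.22701222  0.04      ]
[0.53029486 0.18292549 0.1       ]
[0.53973608 0.26876727 0.09      ]
```

```bash
python3 - <<'E'
import cv2,numpy as np
s=cv2.imread('pics/s1.png');t=cv2.imread('pics/t1.png')
r=lambda a:cv2.resize(a,(400,300),interpolation=cv2.INTER_NEAREST)
a=np.vstack([np.hstack([r(s[190:220,237:277]),r(s[163:193,195:235])]),np.hstack([r(t[193:238,286:346]),r(t[216:261,375:435])])])
cv2.imwrite('pics/c2.png',a)
E
```

```text
(no output)
```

View pics/c2.png

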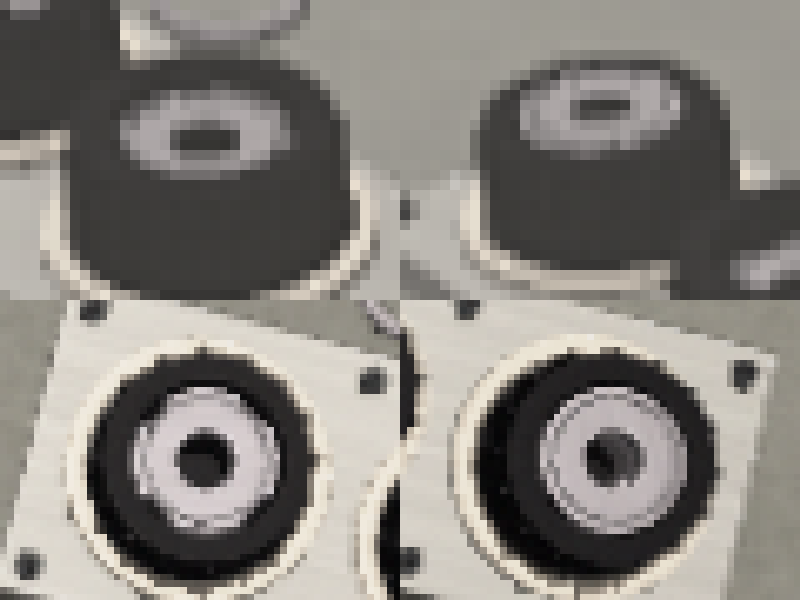

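The far hub (top (406,239), scene (215,174)) shows a full, unnotched ring with its edge visible. The near hub (316,216) shows four dark barb notches over its cover, so that one is clipped. I'll check this by height.

```bash
python3 - <<'E'
from h import *
for nm,a,b in(('near',(257,203.5),(316.3,216.5)),('near_out',(257.1,202.8),(316.3,216.6)),('far',(214.9,173.5),(406.4,239.3)),('wide head',(329,209.5),(223,222)),('narrow',(357.5,225.5),(185.5,218))):
    print(nm,tri(('scene',*a),('top',*b)))
s=cv2.imread('pics/s1.png');t=cv2.imread('pics/t1.png')
# stand top outline (wood) in top view, blue tool etc.
hsv=cv2.cvtColor(t,cv2.COLOR_BGR2HSV)
m=cv2.inRange(hsv,(12,80,110),(30,255,255));m[:195]=0;m[260:]=0;m[:,:160]=0;m[:,255:]=0
m=cv2.morphologyEx(m,cv2.MORPH_CLOSE,np.ones((25,25)))
c=max(cv2.findContours(m,0,2)[0],key=cv2.contourArea);r=cv2.minAreaRect(c);print(r)
B=np.array([plane('top',*p,.022)[:2] for p in cv2.boxPoints(r)]);print(B,B.mean(0),np.linalg.norm(np.diff(B,axis=0),axis=1))
# head blobs: bright low-sat
for (x,y,z) in((223,222,.1+.01),(185,218,.096)):
    a=cv2.inRange(hsv[y-11:y+11,x-11:x+11],(0,0,120),(180,70,255))
    n,l,st,ce=cv2.connectedComponentsWithStats(a);k=1+np.argmax(st[1:,4]);print(ce[k]+[x-11,y-11],st[k],plane('top',*(ce[k]+[x-11,y-11]),z))
# narrow: hub outer in top view: dark mask bounding far hub
E
python3 - <<'E'
import cv2,numpy as np
s=cv2.imread('pics/s1.png');t=cv2.imread('pics/t1.png')
a=np.hstack([cv2.resize(s[195:270,295:395],(400,300),interpolation=0),cv2.resize(t[195:255,165:245],(400,300),interpolation=0)])
cv2.imwrite('pics/c3.png',a)
E
```

```text
near (array([ 0.5488775 , -0.02092592,  0.05275457]), np.float64(0.0018010168275523909))
near_out (array([ 0.5484128 , -0.02076642,  0.05483448]), np.float64(0.0017107498948470805))
far (array([ 0.49685679, -0.22337367,  0.06015655]), np.float64(0.002758554817591079))
wide head (array([0.52892332, 0.18755674, 0.10006784]), np.float64(0.005622592578576271))
narrow (array([0.53852003, 0.27078942, 0.09108469]), np.float64(0.004910230886202431))
((206.9853515625, 224.1201629638672), (77.7169189453125, 36.84895706176758), 6.9529571533203125)
[[0.50149045 0.32496445]
 [0.58772149 0.31740311]
 [0.56641931 0.13554111]
 [0.4809127  0.14484379]] [0.53413599 0.23068811] [0.08656192 0.18310535 0.08601116]
[222.61083744 221.98029557] [  2   4  20  15 203] [0.52918674 0.18491734 0.11      ]
[183.07920792 217.92079208] [  4   6  11  11 101] [0.53915032 0.27299904 0.096     ]
```

View pics/c3.png

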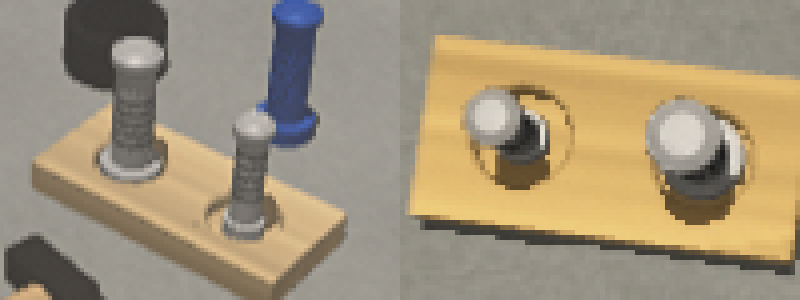

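The cover hole measures z=60 mm on the far hub against about 53 mm on the near one, so the far hub at (0.497,-0.223) is open. The wide tool is at (0.529,0.187), its head top is at about 0.10–0.11 m, and its place agrees with the stand centre ± 43 mm. In the crop, the wide tool is the fatter one at the right of the stand. Look-alikes ruled out are the narrow tool at top (185,218), the blue tool at (198,274) and the larger stand at (127,148).

```bash
cat >> h.py <<'E'
from scipy.spatial.transform import Rotation as Ro
def go(p,yaw_y):
    "print shift (cm) and turn (deg) in tool axes to reach TCP p, tool z down, tool y at yaw_y deg"
    s=robot.state();R=Ro.from_rotvec(s['eef_rot'])
    a=np.radians(yaw_y);y=np.array([np.cos(a),np.sin(a),0]);z=np.array([0,0,-1.]);T=Ro.from_matrix(np.c_[np.cross(y,z),y,z])
    print('t',round(s['time'],2),'tcp',s['tcp_pos'].round(4),'F',s['wrist_force'].round(2),'gap',s['finger_gap'].round(4))
    print('shift cm',(R.inv().apply(np.array(p)-s['tcp_pos'])*100).round(2),'turn',np.degrees((R.inv()*T).as_rotvec()).round(2))
E
python3 -c "
from h import *
go([.529,.187,.2],-6.7)"
```

```text
Traceback (most recent call last):
  File "h.py", line 25, in go
    print('t',round(s['time'],2),'tcp',s['tcp_pos'].round(4),'F',s['wrist_force'].round(2),'gap',s['finger_gap'].round(4))
                                                                                                 ^^^^^^^^^^^^^^^^^^^^^
AttributeError: 'float' object has no attribute 'round'
```

```bash
sed -i "s/s\['finger_gap'\].round(4)/round(s['finger_gap'],4)/" h.py
python3 -c "
from h import *
go([.529,.187,.2],-6.7)"
```

```text
t 0.1 tcp [0.2842 0.5841 0.2217] F [-0.31 -0.79 -0.92] gap 0.0873
shift cm [-39.39 -24.99   2.21] turn [-7.000e-02  6.000e-02  7.076e+01]
```

Request:
{"name": "jog_arm", "arguments": {
  "hand": [8.7,8.7,8.7,8.7,8.7],
  "translation": [
    [-3.5,-2.2,0],
    [-7,-4.4,0],
    [-10.5,-6.6,0],
    [-14,-8.8,0],
    [-17.5,-11,0]
  ],
  "angular": [
    [0,0,7],
    [0,0,14],
    [0,0,21],
    [0,0,28],
    [0,0,35]
  ]
}}

```text
time: 0.52
tcp_pos: [0.3942, 0.407, 0.2222]
eef_rot: [-1.601, -2.703, 0.001]
wrist_force: [0.9, 1.4, -0.3]
finger_gap: 0.0869
grasp_force: 0.0
```

```bash
python3 -c "
from h import *
go([.529,.187,.2],-6.7)"
```

```text
t 0.52 tcp [0.3942 0.407  0.2222] F [ 0.94  1.39 -0.27] gap 0.0869
shift cm [-25.77   1.25   2.23] turn [-3.000e-02  1.000e-02  3.542e+01]
```

Request:
{"name": "jog_arm", "arguments": {
  "hand": [8.7,8.7,8.7,8.7,8.7],
  "translation": [
    [-4,0.2,0],
    [-8,0.4,0],
    [-12,0.6,0.5],
    [-16,0.8,1],
    [-20,1,1.5]
  ],
  "angular": [
    [0,0,7],
    [0,0,14],
    [0,0,21],
    [0,0,28],
    [0,0,35]
  ]
}}

```text
time: 0.93
tcp_pos: [0.5, 0.2371, 0.2073]
eef_rot: [-2.34, -2.096, -0.0]
wrist_force: [1.1, 0.6, -0.2]
finger_gap: 0.0868
grasp_force: 0.0
```

```bash
python3 -c "
from h import *
go([.529,.187,.13],-6.7)"
```

```text
t 0.93 tcp [0.5    0.2371 0.2073] F [ 1.1   0.6  -0.16] gap 0.0868
shift cm [-4.67  3.43  7.73] turn [-0.01 -0.01  0.41]
```

Request:
{"name": "jog_arm", "arguments": {
  "hand": [8.7,8.7,8.7,8.7,8.7],
  "translation": [
    [-2.5,1.8,1],
    [-4.7,3.4,2.5],
    [-4.7,3.4,5.5],
    [-4.7,3.4,7],
    [-4.7,3.4,7]
  ],
  "angular": [
    [0,0,0],
    [0,0,0],
    [0,0,0],
    [0,0,0],
    [0,0,0]
  ]
}}

```text
time: 1.35
tcp_pos: [0.5263, 0.1873, 0.1339]
eef_rot: [-2.334, -2.101, 0.01]
wrist_force: [-0.1, -0.6, -0.5]
finger_gap: 0.0868
grasp_force: 0.0
```

```bash
python3 -c "
from h import *
go([.529,.187,.052],-6.7)
s=snap('scene','s2.png');t=snap('top','t2.png')
a=np.hstack([cv2.resize(s[120:270,260:460],(400,300)),cv2.resize(t[150:300,120:320],(400,300))])
cv2.imwrite('pics/c4.png',a[:,:,::-1])"
```

```text
t 1.35 tcp [0.5263 0.1873 0.1339] F [-0.06 -0.62 -0.52] gap 0.0868
shift cm [0.03 0.31 8.18] turn [-0.29  0.21  0.69]
```

View pics/c4.png

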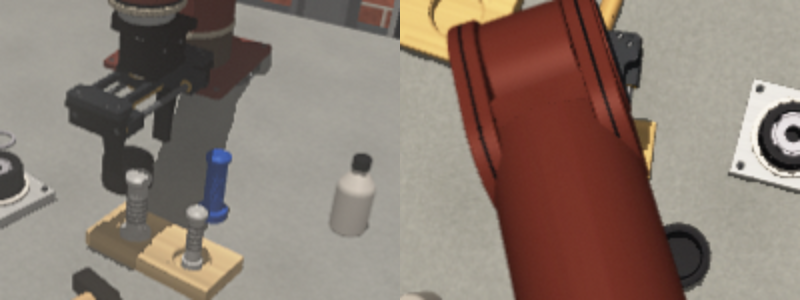

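The scene view shows the fingers straddling the wide tool's head (scene about (329,208)), with the narrow tool clear. Next is the descent.

Request:
{"name": "jog_arm", "arguments": {
  "hand": [8.7,8.7,8.7,8.7,8.7],
  "translation": [
    [0,0.3,1.5],
    [0,0.3,4],
    [0,0.3,6.5],
    [0,0.3,8.1],
    [0,0.3,8.1]
  ],
  "angular": [
    [0,0,0.4],
    [0,0,0.4],
    [0,0,0.4],
    [0,0,0.4],
    [0,0,0.4]
  ]
}}

```text
time: 1.87
tcp_pos: [0.53, 0.1886, 0.0548]
eef_rot: [-2.339, -2.096, 0.005]
wrist_force: [-0.2, -1.0, 0.5]
finger_gap: 0.0871
grasp_force: 0.0
```

Request:
{"name": "jog_arm", "arguments": {
  "hand": [4,3,2.4,2.4,2.4],
  "translation": [
    [0,0,0],
    [0,0,0],
    [0,0,0],
    [0,0,0],
    [0,0,0]
  ],
  "angular": [
    [0,0,0],
    [0,0,0],
    [0,0,0],
    [0,0,0],
    [0,0,0]
  ],
  "force": 15
}}

```text
time: 2.28
tcp_pos: [0.532, 0.1888, 0.0576]
eef_rot: [2.341, 2.095, 0.003]
wrist_force: [-0.0, 0.1, 0.3]
finger_gap: 0.0612
grasp_force: 0.0
```

```bash
python3 -c "
from h import *
go([.529,.187,.052],-6.7)
print(robot.state()['torque'])"
```

```text
t 2.28 tcp [0.532  0.1888 0.0576] F [-0.02  0.15  0.26] gap 0.0612
shift cm [-0.21 -0.28  0.56] turn [ 0.07 -0.06  0.36]
[-0.13552205  0.03933318 -0.00192164]
```

Request:
{"name": "jog_arm", "arguments": {
  "hand": [2.4,2.4,2.4,2.4,2.4],
  "translation": [
    [-0.1,-0.3,0.3],
    [-0.1,-0.3,0.3],
    [-0.1,-0.3,0.3],
    [-0.1,-0.3,0.3],
    [-0.1,-0.3,0.3]
  ],
  "angular": [
    [0,0,0],
    [0,0,0],
    [0,0,0],
    [0,0,0],
    [0,0,0]
  ]
}}

```text
time: 2.7
tcp_pos: [0.5283, 0.1878, 0.0535]
eef_rot: [-2.341, -2.095, 0.0]
wrist_force: [-0.9, -0.3, -0.9]
finger_gap: 0.0318
grasp_force: 15.0
```

Request:
{"name": "jog_arm", "arguments": {
  "hand": [2.0,2.0,2.0,2.0,2.0],
  "translation": [
    [0,0,0],
    [0,0,0],
    [0,0,0],
    [0,0,0],
    [0,0,0]
  ],
  "angular": [
    [0,0,0],
    [0,0,0],
    [0,0,0],
    [0,0,0],
    [0,0,0]
  ]
}}

```text
time: 3.12
tcp_pos: [0.5283, 0.1877, 0.0535]
eef_rot: [2.341, 2.095, -0.0]
wrist_force: [0.2, -0.1, -0.2]
finger_gap: 0.0322
grasp_force: 15.0
```

```bash
python3 -c "
from h import *
go([.529,.187,.052],-6.7)
s=robot.state();print(s['torque'],s['grasp_force'])"
```

```text
t 3.12 tcp [0.5283 0.1877 0.0535] F [ 0.15 -0.08 -0.25] gap 0.0322
shift cm [-0.07  0.08  0.15] turn [-0.    0.01  0.35]
[-0.04594486  0.12789704  0.03449932] 15.000036656856537
```

```bash
python3 -c "
from h import *
s=snap('scene','s3.png')
a=cv2.resize(s[150:260,270:420],(800,587),interpolation=cv2.INTER_CUBIC)
cv2.imwrite('pics/c5.png',a[:,:,::-1])"
```

```text
(no output)
```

View pics/c5.png

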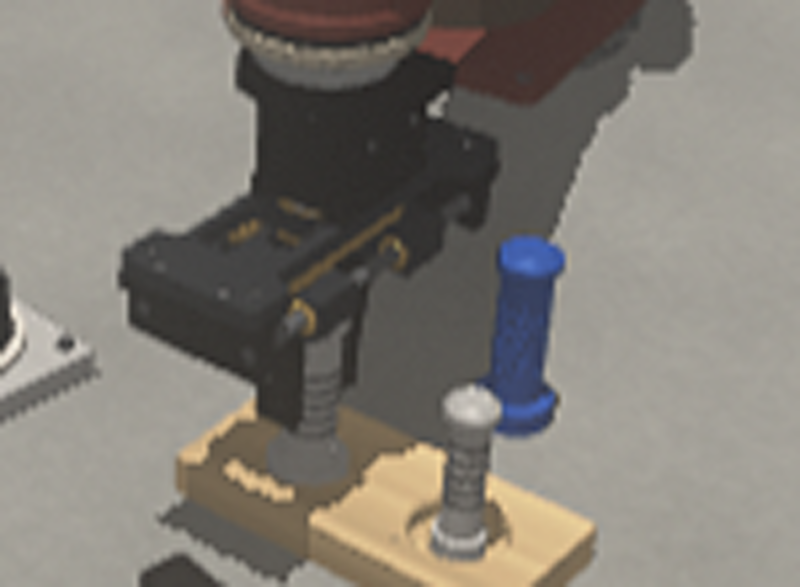

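The scene view shows the tool upright in its socket between the fingers, but the opening is 32 mm, which suggests the upper finger part is on the 33 mm head. I'll reopen, go 8 mm lower and regrip.

Request:
{"name": "jog_arm", "arguments": {
  "hand": [5,5,5,5,5],
  "translation": [
    [0,0,0],
    [0,0,0],
    [0,0,0.4],
    [0,0,0.8],
    [0,0,0.8]
  ],
  "angular": [
    [0,0,0],
    [0,0,0],
    [0,0,0],
    [0,0,0],
    [0,0,0]
  ]
}}

```text
time: 3.58
tcp_pos: [0.5277, 0.1876, 0.0445]
eef_rot: [-2.341, -2.095, 0.002]
wrist_force: [-0.9, 0.3, -1.0]
finger_gap: 0.0489
grasp_force: 0.0
```

Request:
{"name": "jog_arm", "arguments": {
  "hand": [2.0,2.0,2.0,2.0,2.0],
  "translation": [
    [0,0,0],
    [0,0,0],
    [0,0,0],
    [0,0,0],
    [0,0,0]
  ],
  "angular": [
    [0,0,0],
    [0,0,0],
    [0,0,0],
    [0,0,0],
    [0,0,0]
  ]
}}

```text
time: 4.0
tcp_pos: [0.5284, 0.1878, 0.0457]
eef_rot: [2.341, 2.095, 0.0]
wrist_force: [0.3, 1.0, 0.6]
finger_gap: 0.0256
grasp_force: 15.0
```

Request:
{"name": "jog_arm", "arguments": {
  "hand": [2.0,2.0,2.0,2.0,2.0],
  "translation": [
    [0,0,0],
    [0,0,0],
    [0,0,0],
    [0,0,0],
    [0,0,0]
  ],
  "angular": [
    [0,0,0],
    [0,0,0],
    [0,0,0],
    [0,0,0],
    [0,0,0]
  ]
}}

```text
time: 4.42
tcp_pos: [0.5284, 0.1878, 0.0457]
eef_rot: [2.341, 2.095, 0.0]
wrist_force: [1.2, -0.1, 0.9]
finger_gap: 0.0254
grasp_force: 15.0
```

Request:
{"name": "jog_arm", "arguments": {
  "hand": [2.0,2.0,2.0,2.0,2.0],
  "translation": [
    [0,0,0],
    [0,0,0],
    [0,0,-0.5],
    [0,0,-1.5],
    [0,0,-3]
  ],
  "angular": [
    [0,0,0],
    [0,0,0],
    [0,0,0],
    [0,0,0],
    [0,0,0]
  ],
  "force": 45
}}

```text
time: 4.83
tcp_pos: [0.5273, 0.1873, 0.0752]
eef_rot: [-2.341, -2.095, 0.004]
wrist_force: [0.4, 0.4, -1.6]
finger_gap: 0.0252
grasp_force: 45.0
```

Request:
{"name": "jog_arm", "arguments": {
  "hand": [2.0,2.0,2.0,2.0,2.0],
  "translation": [
    [0,0,-2],
    [0,0,-4],
    [0,0,-5.5],
    [0,0,-5.5],
    [0,0,-5.5]
  ],
  "angular": [
    [0,0,0],
    [0,0,0],
    [0,0,0],
    [0,0,0],
    [0,0,0]
  ]
}}

```text
time: 5.25
tcp_pos: [0.5287, 0.188, 0.1315]
eef_rot: [2.341, 2.095, 0.003]
wrist_force: [0.5, -0.1, -3.1]
finger_gap: 0.0257
grasp_force: 45.0
```

```bash
python3 -c "
from h import *
go([.497,-.2235,.13],-6.7)
for p in ((406.4,239.3),(406.5,239.5)):print(plane('top',*p,.060))
t=cv2.imread('pics/t1.png');g=t.max(2)
# outer rim of far hub (dark disc incl. side) not needed; check hub rim circle via dark mask right/upper edge
m=(g[216:262,380:432]<70).astype('uint8')
c=max(cv2.findContours(m,0,1)[0],key=cv2.contourArea);print(np.array(cv2.boundingRect(c))+[380,216,0,0])
for z,r in((.0586,.039),):
  for dx,dy in((r,0),(-r,0),(0,r),(0,-r)):print(proj('top',[.497+dx,-.2235+dy,z]))"
```

```text
t 5.25 tcp [0.5287 0.188  0.1315] F [ 0.52 -0.15 -3.07] gap 0.0257
shift cm [-41.25   1.39   0.1 ] turn [ 0.08 -0.07  0.36]
[ 0.49769939 -0.22458304  0.06      ]
[ 0.49724787 -0.22479834  0.06      ]
[386 224  36  34]
[405.24320904 222.49704395]
[406.26022899 256.96358398]
[388.69765246 239.60867364]
[422.73821116 239.6964553 ]
```

Request:
{"name": "jog_arm", "arguments": {
  "hand": [2.0,2.0,2.0,2.0,2.0],
  "translation": [
    [-3,0.1,0],
    [-7,0.2,0],
    [-11,0.4,0],
    [-15,0.5,0],
    [-19,0.6,0]
  ],
  "angular": [
    [0,0,0],
    [0,0,0],
    [0,0,0],
    [0,0,0],
    [0,0,0]
  ]
}}

```text
time: 5.67
tcp_pos: [0.512, -0.0035, 0.1295]
eef_rot: [-2.34, -2.095, 0.002]
wrist_force: [1.5, -1.0, -1.9]
finger_gap: 0.0252
grasp_force: 45.0
```

Request:
{"name": "jog_arm", "arguments": {
  "hand": [2.0,2.0,2.0,2.0,2.0],
  "translation": [
    [-4,0.1,0],
    [-8,0.2,0],
    [-12,0.4,0],
    [-16,0.5,0],
    [-19,0.7,0]
  ],
  "angular": [
    [0,0,0],
    [0,0,0],
    [0,0,0],
    [0,0,0],
    [0,0,0]
  ]
}}

```text
time: 6.08
tcp_pos: [0.4974, -0.1947, 0.1297]
eef_rot: [-2.343, -2.092, 0.002]
wrist_force: [0.4, -0.7, -1.7]
finger_gap: 0.0253
grasp_force: 45.0
```

Request:
{"name": "jog_arm", "arguments": {
  "hand": [2.0,2.0,2.0,2.0,2.0],
  "translation": [
    [-2,0.1,0],
    [-3.3,0.1,0],
    [-3.3,0.1,0],
    [-3.3,0.1,0],
    [-3.3,0.1,0]
  ],
  "angular": [
    [0,0,0],
    [0,0,0],
    [0,0,0],
    [0,0,0],
    [0,0,0]
  ]
}}

```text
time: 6.5
tcp_pos: [0.4963, -0.223, 0.1298]
eef_rot: [-2.339, -2.095, 0.001]
wrist_force: [-0.1, 0.4, -2.0]
finger_gap: 0.0253
grasp_force: 45.0
```

```bash
python3 -c "
from h import *
go([.4974,-.2243,.12],-6.7)
s=snap('scene','s4.png');t=snap('top','t4.png')
a=np.hstack([cv2.resize(s[110:220,160:270],(400,400),interpolation=cv2.INTER_CUBIC),cv2.resize(t[180:280,350:450],(400,400),interpolation=cv2.INTER_CUBIC)])
cv2.imwrite('pics/c6.png',a[:,:,::-1])
for z in(.130-.0357,):
  for q in((.4974,-.2243),):print(z,proj('scene',[*q,z]),proj('scene',[*q,.06]),proj('scene',[*q,z+.014]))"
```

```text
t 6.5 tcp [ 0.4963 -0.223   0.1298] F [-0.14  0.39 -1.97] gap 0.0253
shift cm [-0.12  0.12  0.98] turn [-0.08 -0.03  0.41]
0.0943 [212.95897825 163.41343886] [214.10902684 173.44391049] [212.48017392 159.23309014]
```

View pics/c6.png

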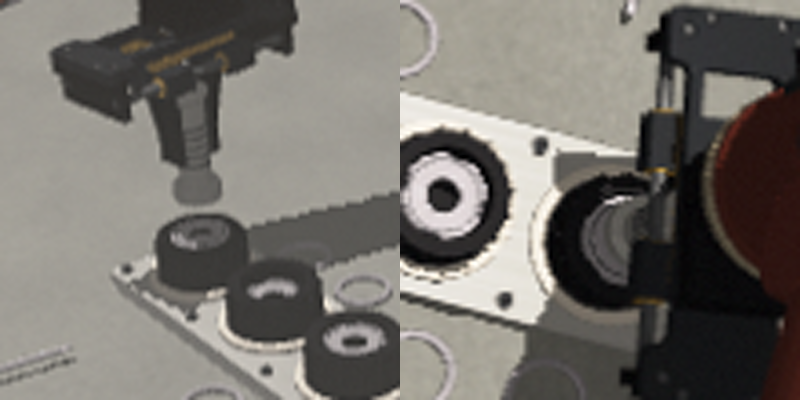

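The nose hangs upright over the far hub. It sits at scene (213.8,161) against a predicted ~213.4, so it is centred to about 1 mm. I'll correct that and descend to just above the cover.

Request:
{"name": "jog_arm", "arguments": {
  "hand": [2.0,2.0,2.0,2.0,2.0],
  "translation": [
    [-0.1,0.1,0.5],
    [-0.1,0.1,1.3],
    [-0.1,0.1,2],
    [-0.1,0.1,2.5],
    [-0.1,0.1,2.6]
  ],
  "angular": [
    [0,0,0],
    [0,0,0],
    [0,0,0],
    [0,0,0],
    [0,0,0]
  ]
}}

```text
time: 7.02
tcp_pos: [0.4967, -0.2249, 0.1031]
eef_rot: [-2.34, -2.094, 0.002]
wrist_force: [0.3, 0.1, -2.8]
finger_gap: 0.0252
grasp_force: 45.0
```

Request:
{"name": "jog_arm", "arguments": {
  "hand": [2.0,2.0,2.0,2.0,2.0],
  "translation": [
    [0,0,0],
    [0,0,0],
    [0,0,0],
    [0,0,0],
    [0,0,0]
  ],
  "angular": [
    [0,0,0],
    [0,0,0],
    [0,0,0],
    [0,0,0],
    [0,0,0]
  ]
}}

```text
time: 7.43
tcp_pos: [0.4976, -0.2254, 0.1048]
eef_rot: [2.341, 2.095, 0.001]
wrist_force: [0.1, 1.0, -1.7]
finger_gap: 0.0251
grasp_force: 45.0
```

```bash
python3 -c "
from h import *
go([.4974,-.2243,.096],-6.7)
s=snap('scene','s5.png')
cv2.imwrite('pics/c7.png',cv2.resize(s[135:205,180:250],(560,560),interpolation=cv2.INTER_CUBIC)[:,:,::-1])"
```

```text
t 7.43 tcp [ 0.4976 -0.2254  0.1048] F [ 0.12  0.95 -1.72] gap 0.0251
shift cm [ 0.11 -0.04  0.88] turn [0.03 0.   0.35]
```

View pics/c7.png

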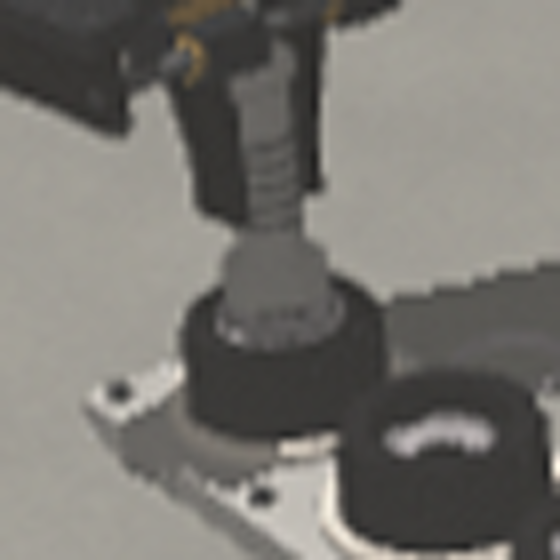

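Nose, cover and hub are in line in scene (nose at crop x≈278, cover at 280, hub at 283), so about 1 mm in +y remains to correct. Next come slow steps down.

Request:
{"name": "jog_arm", "arguments": {
  "hand": [2.0,2.0,2.0,2.0,2.0],
  "translation": [
    [0.1,0,0.1],
    [0.1,0,0.2],
    [0.1,0,0.3],
    [0.1,0,0.4],
    [0.1,0,0.5]
  ],
  "angular": [
    [0,0,0],
    [0,0,0],
    [0,0,0],
    [0,0,0],
    [0,0,0]
  ]
}}

```text
time: 7.9
tcp_pos: [0.4975, -0.2243, 0.0994]
eef_rot: [-2.341, -2.095, 0.0]
wrist_force: [-0.4, -0.0, -2.1]
finger_gap: 0.0253
grasp_force: 45.0
```

Request:
{"name": "jog_arm", "arguments": {
  "hand": [2.0,2.0,2.0,2.0,2.0],
  "translation": [
    [0,0,0.05],
    [0,0,0.1],
    [0,0,0.15],
    [0,0,0.2],
    [0,0,0.25]
  ],
  "angular": [
    [0,0,0],
    [0,0,0],
    [0,0,0],
    [0,0,0],
    [0,0,0]
  ]
}}

```text
time: 8.32
tcp_pos: [0.4976, -0.2244, 0.097]
eef_rot: [2.341, 2.095, -0.0]
wrist_force: [0.8, 0.2, -3.1]
finger_gap: 0.0253
grasp_force: 45.0
```

Request:
{"name": "jog_arm", "arguments": {
  "hand": [2.0,2.0,2.0,2.0,2.0],
  "translation": [
    [0,0,0.05],
    [0,0,0.1],
    [0,0,0.15],
    [0,0,0.2],
    [0,0,0.25]
  ],
  "angular": [
    [0,0,0],
    [0,0,0],
    [0,0,0],
    [0,0,0],
    [0,0,0]
  ]
}}

```text
time: 8.73
tcp_pos: [0.4976, -0.2243, 0.0946]
eef_rot: [2.341, 2.095, 0.0]
wrist_force: [0.0, 0.2, -1.3]
finger_gap: 0.0258
grasp_force: 45.0
```

Request:
{"name": "jog_arm", "arguments": {
  "hand": [2.0,2.0,2.0,2.0,2.0],
  "translation": [
    [0,0,0.05],
    [0,0,0.1],
    [0,0,0.15],
    [0,0,0.2],
    [0,0,0.25]
  ],
  "angular": [
    [0,0,0],
    [0,0,0],
    [0,0,0],
    [0,0,0],
    [0,0,0]
  ]
}}

```text
time: 9.15
tcp_pos: [0.4976, -0.2244, 0.0921]
eef_rot: [2.341, 2.095, -0.0]
wrist_force: [0.1, -0.8, -0.9]
finger_gap: 0.025
grasp_force: 45.0
```

Request:
{"name": "jog_arm", "arguments": {
  "hand": [2.0,2.0,2.0,2.0,2.0],
  "translation": [
    [0,0,0.05],
    [0,0,0.1],
    [0,0,0.15],
    [0,0,0.2],
    [0,0,0.25]
  ],
  "angular": [
    [0,0,0],
    [0,0,0],
    [0,0,0],
    [0,0,0],
    [0,0,0]
  ]
}}

```text
time: 9.57
tcp_pos: [0.4976, -0.2244, 0.0896]
eef_rot: [2.341, 2.095, -0.0]
wrist_force: [-0.4, -0.2, 0.5]
finger_gap: 0.0249
grasp_force: 45.0
```

Request:
{"name": "jog_arm", "arguments": {
  "hand": [2.0,2.0,2.0],
  "translation": [
    [0,0,0.04],
    [0,0,0.08],
    [0,0,0.12]
  ],
  "angular": [
    [0,0,0],
    [0,0,0],
    [0,0,0]
  ]
}}

```text
time: 9.82
tcp_pos: [0.4977, -0.2244, 0.0886]
eef_rot: [2.341, 2.095, 0.0]
wrist_force: [-1.1, 1.0, 4.6]
finger_gap: 0.0252
grasp_force: 45.0
```

Request:
{"name": "jog_arm", "arguments": {
  "hand": [2.0,2.0,2.0],
  "translation": [
    [0,0,0.04],
    [0,0,0.08],
    [0,0,0.12]
  ],
  "angular": [
    [0,0,0],
    [0,0,0],
    [0,0,0]
  ]
}}

```text
time: 10.07
tcp_pos: [0.4979, -0.2245, 0.0877]
eef_rot: [2.341, 2.095, 0.001]
wrist_force: [-3.2, 0.5, 8.4]
finger_gap: 0.0251
grasp_force: 45.0
```

Request:
{"name": "jog_arm", "arguments": {
  "hand": [2.0,2.0],
  "translation": [
    [0,0,0.04],
    [0,0,0.08]
  ],
  "angular": [
    [0,0,0],
    [0,0,0]
  ]
}}

```text
time: 10.23
tcp_pos: [0.498, -0.2246, 0.0871]
eef_rot: [2.341, 2.094, 0.001]
wrist_force: [-2.7, 1.2, 11.1]
finger_gap: 0.0249
grasp_force: 45.0
```

Request:
{"name": "jog_arm", "arguments": {
  "hand": [2.0,2.0],
  "translation": [
    [0,0,0.03],
    [0,0,0.06]
  ],
  "angular": [
    [0,0,0],
    [0,0,0]
  ]
}}

```text
time: 10.4
tcp_pos: [0.4982, -0.2247, 0.0868]
eef_rot: [2.34, 2.094, 0.002]
wrist_force: [-2.2, 1.1, 13.0]
finger_gap: 0.0252
grasp_force: 45.0
```

Request:
{"name": "jog_arm", "arguments": {
  "hand": [2.0,2.0],
  "translation": [
    [0,0,0.02],
    [0,0,0.04]
  ],
  "angular": [
    [0,0,0],
    [0,0,0]
  ]
}}

```text
time: 10.57
tcp_pos: [0.4984, -0.2247, 0.0866]
eef_rot: [2.34, 2.094, 0.002]
wrist_force: [-3.2, 1.2, 13.3]
finger_gap: 0.0252
grasp_force: 45.0
```

Request:
{"name": "jog_arm", "arguments": {
  "hand": [2.0,2.0],
  "translation": [
    [0,0,0.03],
    [0,0,0.05]
  ],
  "angular": [
    [0,0,0],
    [0,0,0]
  ]
}}

```text
time: 10.73
tcp_pos: [0.4982, -0.2246, 0.0853]
eef_rot: [2.34, 2.094, 0.001]
wrist_force: [0.9, -0.1, 1.8]
finger_gap: 0.0254
grasp_force: 45.0
```

The barbs gave way. The dead stop is 3–5 mm lower.

Request:
{"name": "jog_arm", "arguments": {
  "hand": [2.0,2.0,2.0,2.0],
  "translation": [
    [0,0,0.04],
    [0,0,0.08],
    [0,0,0.12],
    [0,0,0.16]
  ],
  "angular": [
    [0,0,0],
    [0,0,0],
    [0,0,0],
    [0,0,0]
  ]
}}

```text
time: 11.07
tcp_pos: [0.498, -0.2245, 0.0834]
eef_rot: [2.34, 2.095, 0.001]
wrist_force: [1.4, -0.6, 1.4]
finger_gap: 0.0251
grasp_force: 45.0
```

Request:
{"name": "jog_arm", "arguments": {
  "hand": [2.0,2.0],
  "translation": [
    [0,0,0.03],
    [0,0,0.05]
  ],
  "angular": [
    [0,0,0],
    [0,0,0]
  ]
}}

```text
time: 11.23
tcp_pos: [0.4974, -0.2242, 0.0825]
eef_rot: [-2.341, -2.095, 0.001]
wrist_force: [1.2, -0.6, 0.8]
finger_gap: 0.0255
grasp_force: 45.0
```

Request:
{"name": "jog_arm", "arguments": {
  "hand": [2.0,2.0],
  "translation": [
    [0,0,0.03],
    [0,0,0.06]
  ],
  "angular": [
    [0,0,0],
    [0,0,0]
  ]
}}

```text
time: 11.4
tcp_pos: [0.4974, -0.2243, 0.082]
eef_rot: [-2.341, -2.095, 0.0]
wrist_force: [1.0, -0.1, 1.7]
finger_gap: 0.0256
grasp_force: 45.0
```

Request:
{"name": "jog_arm", "arguments": {
  "hand": [2.0,2.0],
  "translation": [
    [0,0,0.03],
    [0,0,0.06]
  ],
  "angular": [
    [0,0,0],
    [0,0,0]
  ]
}}

```text
time: 11.57
tcp_pos: [0.4974, -0.2243, 0.0815]
eef_rot: [-2.341, -2.095, 0.0]
wrist_force: [1.2, 0.3, 3.2]
finger_gap: 0.0251
grasp_force: 45.0
```

Request:
{"name": "jog_arm", "arguments": {
  "hand": [2.0,2.0],
  "translation": [
    [0,0,0.03],
    [0,0,0.05]
  ],
  "angular": [
    [0,0,0],
    [0,0,0]
  ]
}}

```text
time: 11.73
tcp_pos: [0.4975, -0.2243, 0.0813]
eef_rot: [-2.341, -2.095, -0.0]
wrist_force: [-0.7, 1.3, 8.0]
finger_gap: 0.0253
grasp_force: 45.0
```

Request:
{"name": "jog_arm", "arguments": {
  "hand": [2.0,2.0],
  "translation": [
    [0,0,0.02],
    [0,0,0.03]
  ],
  "angular": [
    [0,0,0],
    [0,0,0]
  ]
}}

```text
time: 11.9
tcp_pos: [0.4975, -0.2244, 0.0812]
eef_rot: [-2.341, -2.095, -0.0]
wrist_force: [-2.4, 0.8, 8.6]
finger_gap: 0.0252
grasp_force: 45.0
```

The travel has stalled with the force rising, which means the dead stop. I'll lift off slowly, then clear.

Request:
{"name": "jog_arm", "arguments": {
  "hand": [2.0,2.0,2.0,2.0,2.0],
  "translation": [
    [0,0,-0.1],
    [0,0,-0.2],
    [0,0,-0.4],
    [0,0,-0.8],
    [0,0,-1.2]
  ],
  "angular": [
    [0,0,0],
    [0,0,0],
    [0,0,0],
    [0,0,0],
    [0,0,0]
  ]
}}

```text
time: 12.32
tcp_pos: [0.497, -0.2242, 0.0926]
eef_rot: [-2.34, -2.094, 0.001]
wrist_force: [0.5, -0.0, -2.4]
finger_gap: 0.0253
grasp_force: 45.0
```

Request:
{"name": "jog_arm", "arguments": {
  "hand": [2.0,2.0,2.0,2.0,2.0],
  "translation": [
    [0,0,-1],
    [0,0,-2],
    [0,0,-3.5],
    [0,0,-4.5],
    [0,0,-4.5]
  ],
  "angular": [
    [0,0,0],
    [0,0,0],
    [0,0,0],
    [0,0,0],
    [0,0,0]
  ]
}}

```text
time: 12.73
tcp_pos: [0.499, -0.225, 0.1406]
eef_rot: [2.339, 2.093, 0.004]
wrist_force: [-0.1, 0.1, -1.7]
finger_gap: 0.0252
grasp_force: 45.0
```

```bash
python3 -c "
from h import *
go([.5284,.1877,.135],-6.7)
s=snap('scene','s6.png')
cv2.imwrite('pics/c8.png',cv2.resize(s[115:215,180:280],(560,560),interpolation=cv2.INTER_CUBIC)[:,:,::-1])"
```

```text
t 12.73 tcp [ 0.499  -0.225   0.1406] F [-0.08  0.09 -1.72] gap 0.0252
shift cm [41.34 -1.65  0.54] turn [0.23 0.01 0.35]
```

View pics/c8.png

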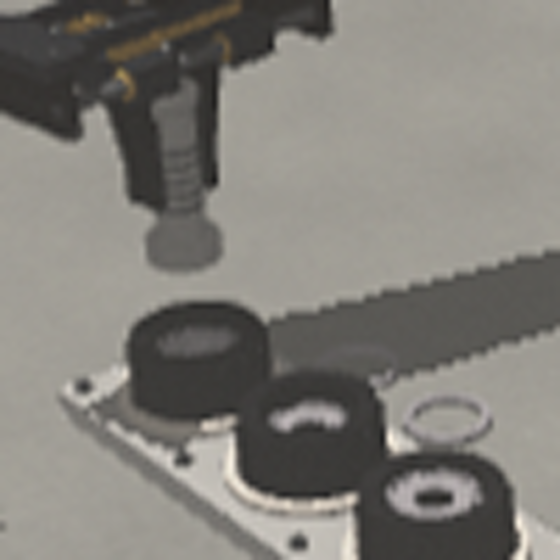

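The cover is now down inside the bore (only a sliver shows at crop (197,340)) and the tool is still upright. Now to carry it back.

Request:
{"name": "jog_arm", "arguments": {
  "hand": [2.0,2.0,2.0,2.0,2.0],
  "translation": [
    [3,-0.1,0],
    [7,-0.3,0],
    [11,-0.5,0],
    [15,-0.6,0],
    [19,-0.8,0]
  ],
  "angular": [
    [0,0,0],
    [0,0,0],
    [0,0,0],
    [0,0,0],
    [0,0,0]
  ]
}}

```text
time: 13.2
tcp_pos: [0.5101, -0.0328, 0.1373]
eef_rot: [-2.341, -2.095, 0.0]
wrist_force: [0.5, -0.2, -3.3]
finger_gap: 0.0253
grasp_force: 45.0
```

Request:
{"name": "jog_arm", "arguments": {
  "hand": [2.0,2.0,2.0,2.0,2.0],
  "translation": [
    [4,-0.1,0],
    [8,-0.3,0],
    [12,-0.5,0],
    [16,-0.6,0],
    [19,-0.8,0]
  ],
  "angular": [
    [0,0,0],
    [0,0,0],
    [0,0,0],
    [0,0,0],
    [0,0,0]
  ]
}}

```text
time: 13.62
tcp_pos: [0.5229, 0.159, 0.1371]
eef_rot: [-2.337, -2.098, 0.0]
wrist_force: [0.5, -0.2, -1.7]
finger_gap: 0.0253
grasp_force: 45.0
```

Request:
{"name": "jog_arm", "arguments": {
  "hand": [2.0,2.0,2.0,2.0,2.0],
  "translation": [
    [2,0,0],
    [3.2,0,0],
    [3.2,0,0],
    [3.2,0,0],
    [3.2,0,0]
  ],
  "angular": [
    [0,0,0],
    [0,0,0],
    [0,0,0],
    [0,0,0],
    [0,0,0]
  ]
}}

```text
time: 14.03
tcp_pos: [0.5273, 0.1847, 0.1375]
eef_rot: [2.343, 2.092, -0.001]
wrist_force: [-0.8, -0.2, -1.6]
finger_gap: 0.0255
grasp_force: 45.0
```

```bash
python3 -c "
from h import *
go([.5284,.1878,.06],-6.7)"
```

```text
t 14.03 tcp [0.5273 0.1847 0.1375] F [-0.82 -0.18 -1.58] gap 0.0255
shift cm [0.33 0.07 7.75] turn [-0.02  0.06  0.22]
```

Request:
{"name": "jog_arm", "arguments": {
  "hand": [2.0,2.0,2.0,2.0,2.0],
  "translation": [
    [0.3,0.1,1.5],
    [0.3,0.1,4],
    [0.3,0.1,6],
    [0.3,0.1,7.2],
    [0.3,0.1,7.2]
  ],
  "angular": [
    [0,0,0],
    [0,0,0],
    [0,0,0],
    [0,0,0],
    [0,0,0]
  ]
}}

```text
time: 14.45
tcp_pos: [0.527, 0.1874, 0.0634]
eef_rot: [-2.343, -2.092, 0.007]
wrist_force: [-1.0, 0.0, -1.9]
finger_gap: 0.0249
grasp_force: 45.0
```

Request:
{"name": "jog_arm", "arguments": {
  "hand": [2.0,2.0,2.0],
  "translation": [
    [0,0,0],
    [0,0,0],
    [0,0,0]
  ],
  "angular": [
    [0,0,0],
    [0,0,0],
    [0,0,0]
  ]
}}

```text
time: 14.7
tcp_pos: [0.5295, 0.1898, 0.0671]
eef_rot: [2.341, 2.094, 0.003]
wrist_force: [0.1, -0.9, -1.6]
finger_gap: 0.025
grasp_force: 45.0
```

```bash
python3 -c "
from h import *
go([.5284,.1878,.0465],-6.7)"
```

```text
t 14.7 tcp [0.5295 0.1898 0.0671] F [ 0.15 -0.95 -1.64] gap 0.025
shift cm [-0.22 -0.09  2.06] turn [ 0.1  -0.07  0.33]
```

Request:
{"name": "jog_arm", "arguments": {
  "hand": [2.0,2.0,2.0,2.0,2.0],
  "translation": [
    [-0.2,-0.1,0.2],
    [-0.2,-0.1,0.5],
    [-0.2,-0.1,0.9],
    [-0.2,-0.1,1.3],
    [-0.2,-0.1,1.5]
  ],
  "angular": [
    [0,0,0],
    [0,0,0],
    [0,0,0],
    [0,0,0],
    [0,0,0]
  ]
}}

```text
time: 15.12
tcp_pos: [0.5269, 0.1878, 0.05]
eef_rot: [-2.341, -2.095, 0.001]
wrist_force: [0.7, -0.7, -2.3]
finger_gap: 0.0253
grasp_force: 45.0
```

Request:
{"name": "jog_arm", "arguments": {
  "hand": [2.0,2.0,2.0,2.0,2.0],
  "translation": [
    [0,0,0.1],
    [0,0,0.2],
    [0,0,0.3],
    [0,0,0.4],
    [0,0,0.45]
  ],
  "angular": [
    [0,0,0],
    [0,0,0],
    [0,0,0],
    [0,0,0],
    [0,0,0]
  ]
}}

```text
time: 15.53
tcp_pos: [0.5274, 0.1879, 0.0462]
eef_rot: [2.341, 2.095, 0.0]
wrist_force: [0.2, -0.4, -2.2]
finger_gap: 0.0252
grasp_force: 45.0
```

Request:
{"name": "jog_arm", "arguments": {
  "hand": [2.0,2.0,2.0,2.0],
  "translation": [
    [0.1,0,0.05],
    [0.1,0,0.1],
    [0.1,0,0.12],
    [0.1,0,0.12]
  ],
  "angular": [
    [0,0,0],
    [0,0,0],
    [0,0,0],
    [0,0,0]
  ]
}}

```text
time: 15.87
tcp_pos: [0.5276, 0.1889, 0.0456]
eef_rot: [-2.341, -2.095, -0.0]
wrist_force: [-3.0, -1.3, 3.5]
finger_gap: 0.0252
grasp_force: 45.0
```

On the floor at the starting height. Now to release slowly and go straight up.

Request:
{"name": "jog_arm", "arguments": {
  "hand": [3.2,4.5,6,7.5,8],
  "translation": [
    [0,0,0],
    [0,0,0],
    [0,0,0],
    [0,0,0],
    [0,0,0]
  ],
  "angular": [
    [0,0,0],
    [0,0,0],
    [0,0,0],
    [0,0,0],
    [0,0,0]
  ],
  "force": 10
}}

```text
time: 16.28
tcp_pos: [0.5275, 0.1889, 0.045]
eef_rot: [2.341, 2.095, 0.0]
wrist_force: [-0.0, -0.9, 0.1]
finger_gap: 0.0506
grasp_force: 0.0
```

Request:
{"name": "jog_arm", "arguments": {
  "hand": [8.0,8.0,8.0,8.0,8.0],
  "translation": [
    [0,0,0],
    [0,0,0],
    [0,0,-0.5],
    [0,0,-1.5],
    [0,0,-3]
  ],
  "angular": [
    [0,0,0],
    [0,0,0],
    [0,0,0],
    [0,0,0],
    [0,0,0]
  ]
}}

```text
time: 16.7
tcp_pos: [0.5268, 0.1885, 0.0751]
eef_rot: [-2.341, -2.095, 0.003]
wrist_force: [0.0, 0.1, 0.2]
finger_gap: 0.0784
grasp_force: 0.0
```

Request:
{"name": "jog_arm", "arguments": {
  "hand": [8.0,8.0,8.0,8.0,8.0],
  "translation": [
    [0,0,-3],
    [0,0,-6],
    [0,0,-9],
    [0,0,-12],
    [0,0,-13]
  ],
  "angular": [
    [0,0,0],
    [0,0,0],
    [0,0,0],
    [0,0,0],
    [0,0,0]
  ]
}}

```text
time: 17.12
tcp_pos: [0.5293, 0.1893, 0.2108]
eef_rot: [2.341, 2.094, 0.01]
wrist_force: [1.4, 0.3, -0.8]
finger_gap: 0.0803
grasp_force: 0.0
```

Request:
{"name": "jog_arm", "arguments": {
  "hand": [8.0,8.0,8.0,8.0,8.0],
  "translation": [
    [4,0,0],
    [8,0,0],
    [12,0,0],
    [15,0,0],
    [15,0,0]
  ],
  "angular": [
    [0,0,0],
    [0,0,0],
    [0,0,0],
    [0,0,0],
    [0,0,0]
  ]
}}

```text
time: 17.53
tcp_pos: [0.5418, 0.346, 0.2046]
eef_rot: [-2.33, -2.103, -0.001]
wrist_force: [-1.1, 0.3, 0.3]
finger_gap: 0.0802
grasp_force: 0.0
```

```bash
python3 -c "
from h import *
s=snap('scene','s7.png');t=snap('top','t7.png')
r=lambda a:cv2.resize(a,(400,300),interpolation=cv2.INTER_CUBIC)
a=np.vstack([np.hstack([r(s[160:235,190:290]),r(s[185:275,290:410])]),np.hstack([r(t[180:285,285:425]),r(t[195:260,160:247])])])
cv2.imwrite('pics/c9.png',a[:,:,::-1])
print(robot.state()['time'],robot.state()['tcp_pos'])"
```

```text
17.6333 [0.54349995 0.33915488 0.20489707]
```

View pics/c9.png

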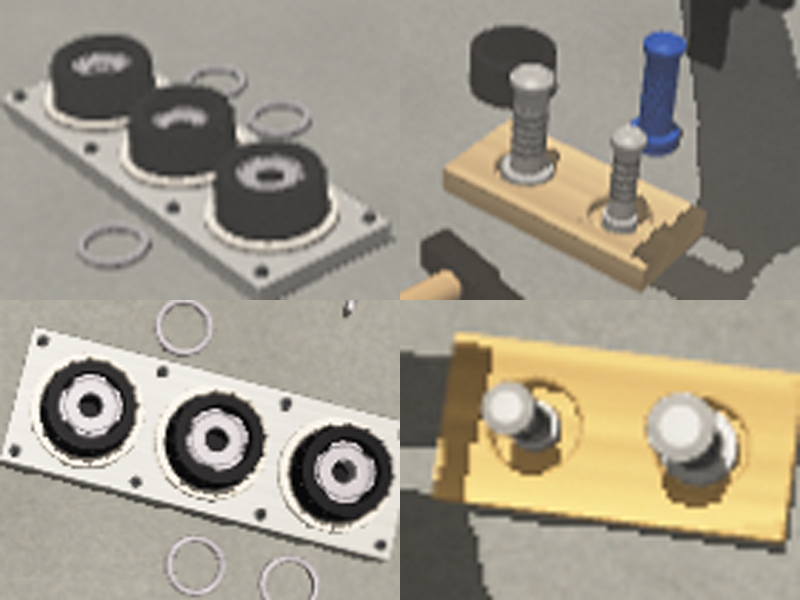

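The far hub's cover (top (405,239)) is now sunk with barb notches showing, like the other two. The wide tool stands upright in its socket (top (222,222)), and everything else is where it was. Handing in.

```bash
python3 -c "
from plant import robot
print(robot.job_done())"
```

```text
the job is handed in; nothing more can be done
None
```

The loose cover on the far hub clicked home and stayed down; the wide tool is back upright in its socket, nothing else was moved, and the job is handed in at about 17.6 s, with no verdict returned.

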